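Take the play out of a spindle bearing

ROBOT

A 6-joint arm with a two-finger parallel gripper is mounted at the origin on a cart in front of the work surface, level with it; the furniture and walls round the work are solid. World frame = base frame: x ahead of the robot, y to its left, z up, the work surface at z = 0. Lengths are in m, angles in degrees, forces in N, time in s.
With the tool pointing down it reaches from about 0.3 to 0.75 m from the base axis. Payload 8.5 kg.
Tool frame: the origin (TCP) lies on the centre line of the jaws, within the pads' length; the fingertips stand 11 mm ahead of it and the grasp point (between the pads) lies 8 mm behind it; z points along the fingers, y is the line along which they close (so a half turn about z gives the same grasp; the last joint's range is limited). The gripper opens to 85 mm and grips with 20 to 120 N. Pads are 22 mm wide; open, the fingers measure 114 mm over their backs; the gripper's body (76 mm by 85 mm) begins 54 mm behind the grasp point. The pads swing forward as they close: fully open they stand 13 mm farther back than shut.
Start: joints at [-82.122, 21.807, 74.336, -0, 83.858, -12.336], TCP at [0.19, -0.516, 0.242] pointing down, gripper open.
Joint ranges: [-178.18, 178.18], [-50.72, 133.34], [12.68, 142.11], [-81.47, 261.47], [9.98, 163.14], [-165.26, 165.26]. Speed limits (degrees/s): [136.94, 136.94, 180, 180, 180, 180].

INTERFACE

Orientations are given as a 3x3 rotation matrix whose columns are the frame's x, y, z axes.
In Python, from rig import env gives the robot as it stands.
- The arm moves only by the shell command python3 nudge.py 'ROWS' [FORCE]. ROWS is 1 to 10 rows, one to a line, with the numbers parted by spaces; each row has 5 numbers: dx, dy, dz in m, then a turn about the tool's z in degrees, then the finger opening in m; each row shifts and turns the commanded pose from where the row before left it, along the tool's axes as they then stand; what a row does not reach is not made up. A row lasts 1/10 s, in which the tool goes at most 0.05 m and 8.59 degrees, less where a joint would pass 70% of its speed; a pose out of reach is approached as far as the arm can. The fingers move at their own pace and stop on an object; FORCE is the grip in N (left out, the last holds). Time passes only in rows, so rows that do not move let the fingers close. It prints the time, the measured TCP pose, the force, the opening and the grip force at its end. Input that does not fit is refused with a message, and nothing moves.
- env.observe(): the state, without advancing time (a new reading comes with each control period).
- env.get_image(name): name is "scene" or "top" or "wrist"; returns a dict with "pixels" (420x560x3 uint8, red, green, blue), "K" (3x3 intrinsics, pixels), "distortion" ([k1, k2, p1, p2, k3] as OpenCV has them; the pictures are not rectified), "extrinsics" (4x4, takes a point from world to camera coordinates). Camera axes: x right, y down, z forward; pixel columns grow to the right and rows downward; lengths in m; the calibration is good to about 2 mm. A picture is of the moment at which its call begins. There is no depth.
- env.close_job(): hands the job in; it is judged then, once.
The state is a dict: "time_s": time; "q": joint angles; "qvel": joint speeds; "joint_efforts": joint torques, N m; "position": TCP position; "tool_rot": TCP orientation; "ft_force": force on the tool from outside, world axes, zero at the start; "wrist_torque": the same for the moment, N m; "grip_width": finger opening in m; "gripper_force": force on a finger pad.
Only numpy, scipy, OpenCV 4.12 (cv2) and the standard library are available. Lean on these libraries where they do the work, as an engineer would, in place of code of your own. Each camera call takes 0.05 s, during which the arm holds its last target. There are 200 camera calls.

TASK

Rock the belt pulley on the spindle stand to feel the play in its bearing: press it gently over to its left stop, then over to its right stop. Then push the red-tipped bar of the adjusting ring to your left (clockwise seen from above) until the play is just gone, without squeezing the bearing tight. Prove it by pressing the pulley to the left and then to the right once more, and leave the ring where you set it and the things around the stand where they are.

Things in the scene. Friction and masses are not known exactly. Their poses are not given: they have to be found in the camera images.
- stand: Spindle stand, fixed: aluminium plate 150 x 150 x 15 mm that carries an upright white bearing sleeve (52 mm thick, top 154 mm above the bench) round the spindle. Origin: under the plate's middle, at bench height, on the spindle's axis. z up, +y the stand's left (the robot's left, within 0.3 rad), +x away from the robot. The pulley rocks only along the stand's y.
- pulley: Silver stepped belt pulley on the spindle's top; it also spins loosely. Its lowest, widest step is a rim 103 mm in diameter, 172 to 184 mm above the bench (press there, from the side); above it a 78 mm step to 193 mm, a 24 mm hub to 202 mm, nut and shaft end to 226 mm. Origin: on its axis, at its underside. It leans with the spindle.
- spindle (a joint): Rocking of spindle and pulley (rad): 0 upright, positive to the stand's left (+y). Pivot 30 mm above the bench: the rim's edge moves 1.5 mm per 0.01 rad. With play it swings easily (under 1 N at the rim) between stops 0.03 to 0.075 rad to either side, where the bush halves catch it, and stays where left. With no play it gives only 0.001 to 0.003 rad under 5 N.
- bar (a point): Point on the adjusting ring's tommy bar, 95 mm from the spindle's axis, mid-thickness, 154 mm above the bench. Bar: level steel rod 8 mm thick, radial, with a 12 mm red tip from 108 to 121 mm out. It points roughly at the robot, at the start to 175 to 227 degrees in the stand's frame (from +x towards +y). Pushing it to the left (+y) closes the bush, back to the right opens it.
- bush_left: Left half of the split bearing bush, hidden in the sleeve 120 mm above the bench; the right half mirrors it. Origin: middle of the face that meets the spindle's journal, whose surface lies 6 mm left of the axis when upright; the gap between is the play to the left. The bush grips like a spring of about 30 N per mm.
- oil_tin: Small dark blue oil bottle with a red spout, 40 x 56 x 178 mm, standing loose behind the stand. Origin: middle of its underside.
- cartridge: Spare spindle cartridge, a 234 mm tall steel part, 61 mm across at its foot, standing loose behind the stand. Origin: middle of its underside.
- setting_block: Grey ground steel block, 34 x 50 x 24 mm, lying loose right of the stand. Origin: middle of its underside.
- hex_key: Black bent hex key, 31 x 79 x 8 mm, lying loose right of the stand. Origin: middle of its underside.
- ring: Dark adjusting ring with the bar, 68 mm across, on the sleeve's top, turning about the stand's axis. Origin on the axis, 145 mm above the bench. Each 0.1 rad clockwise (from above) moves each bush half 0.6 mm inward, taking 0.0067 rad off the rocking to each side. It needs 0.5 to 1 rad, different each time. About 4 N at 95 mm radius turns it, quickly more once the bush grips; it stays where left.

How it is judged:
By the outcome, as a careful person would: the job done as asked, in the order asked, and still so for the second after the job is handed in, with the robot touching nothing.
It also fails if it takes over 64 s, if anything falls off the work surface, if the arm or the gripper's body presses on something with over 40 N, if the wrist force passes 120 N, or if a joint passes its speed limit or range.

## Working session

There is one attempt and no reset: what is moved stays moved. The work goes in short steps, Python scripts to look and compute and a shell command to move; the robot and the scene stay as the last step left them, time stands still between calls to the robot, and variables do not carry over. Pictures are saved under pics/ and viewed, at most 10 in all, crops included, and the job is handed in when it is done.

```bash
ls; mkdir -p pics; python3 - <<'E'
from rig import env
import cv2,numpy as np
o=env.observe();print(o['time_s'],o['position'],np.round(o['tool_rot'],3),o['grip_width'],o['ft_force'])
for n in["scene","top"]:
    d=env.get_image(n);cv2.imwrite(f"pics/{n}0.png",d["pixels"][:,:,::-1]);print(n,d["K"],d["distortion"],np.round(d["extrinsics"],4))
    np.savez(f"pics/{n}0.npz",K=d["K"],D=d["distortion"],E=d["extrinsics"])
E
```

```text
nudge.py
pics
rig.py
0.0 [ 0.18998903 -0.51584905  0.2417029 ] [[ 0.938  0.346 -0.   ]
 [ 0.346 -0.938  0.001]
 [ 0.    -0.001 -1.   ]] 0.085367867020114 [ 0.60937087  0.41087102 -0.22459094]
scene [[512.89141887   0.         277.16491627]
 [  0.         512.89141887 205.54149377]
 [  0.           0.           1.        ]] [-0.18560741  0.          0.          0.          0.        ] [[ 0.8973 -0.4409 -0.022  -0.637 ]
 [-0.3023 -0.5774 -0.7584  0.1607]
 [ 0.3216  0.6872 -0.6514  0.8905]
 [ 0.      0.      0.      1.    ]]
top [[443.5503679    0.         279.09015827]
 [  0.         443.5503679  206.57721604]
 [  0.           0.           1.        ]] [0.04272996 0.         0.         0.         0.        ] [[ 0.0288 -0.9982  0.0519 -0.2496]
 [-0.9852 -0.0371 -0.1674  0.6058]
 [ 0.1691 -0.0463 -0.9845  0.9029]
 [ 0.      0.      0.      1.    ]]
```

View pics/scene0.png

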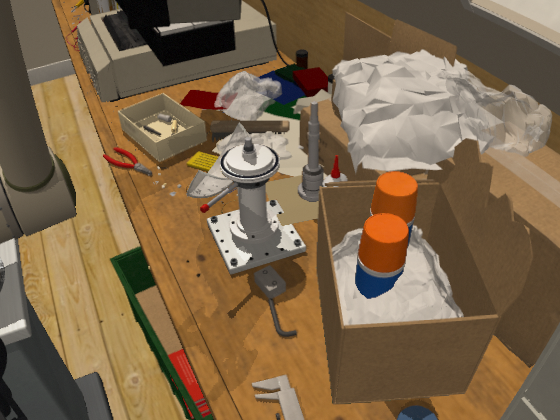

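View pics/top0.png

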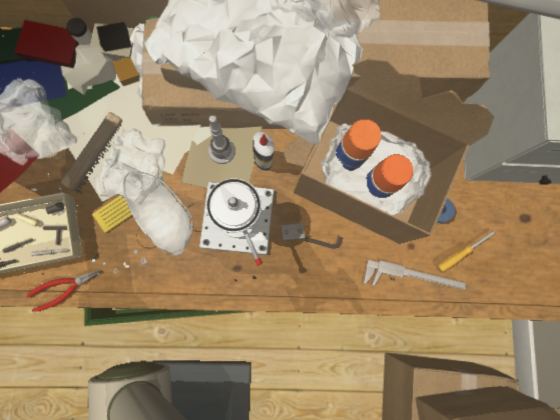

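The scene picture shows the pulley at about (249,160) and the red tip at (205,208). In the top picture the pulley is at about (233,205), the tip at (259,261) and the plate spans (202..274, 180..255). I'll enlarge both to measure more precisely.

```bash
python3 - <<'E'
import cv2,numpy as np
a=cv2.imread("pics/top0.png")[170:275,185:285];b=cv2.imread("pics/scene0.png")[130:280,190:315]
f=lambda x,s:cv2.resize(x,None,fx=s,fy=s,interpolation=cv2.INTER_CUBIC)
a=f(a,4);b=f(b,3.2);print(a.shape,b.shape)
c=np.zeros((480,800,3),np.uint8);c[:420,:400]=a;c[:480,400:]=b
cv2.imwrite("pics/c1.png",c)
for n in["top","scene"]:
    im=cv2.imread(f"pics/{n}0.png").astype(int);m=(im[:,:,2]>120)&(im[:,:,1]<60)&(im[:,:,0]<60)
    k,l,s,ce=cv2.connectedComponentsWithStats(m.astype(np.uint8))
    print(n,[(s[i].tolist(),ce[i].round(1).tolist()) for i in range(1,k) if s[i,4]>8])
E
```

```text
(420, 400, 3) (480, 400, 3)
top [([261, 136, 4, 8, 19], [262.5, 140.4]), ([28, 279, 46, 17, 154], [50.1, 285.3]), ([39, 284, 38, 26, 123], [59.3, 298.1])]
scene [([114, 147, 24, 17, 96], [127.1, 154.2]), ([103, 154, 31, 13, 97], [116.4, 161.1]), ([331, 169, 6, 6, 25], [333.8, 171.7]), ([372, 191, 12, 23, 126], [377.0, 202.4]), ([404, 195, 8, 28, 109], [407.7, 208.9]), ([200, 204, 8, 5, 22], [204.0, 206.0]), ([359, 230, 46, 42, 1093], [379.4, 254.2]), ([168, 349, 36, 53, 618], [185.6, 374.7]), ([196, 400, 9, 6, 24], [199.9, 402.3]), ([198, 404, 11, 8, 51], [203.2, 407.8]), ([188, 409, 5, 8, 14], [190.0, 413.0]), ([202, 411, 9, 6, 21], [205.5, 413.4])]
```

View pics/c1.png

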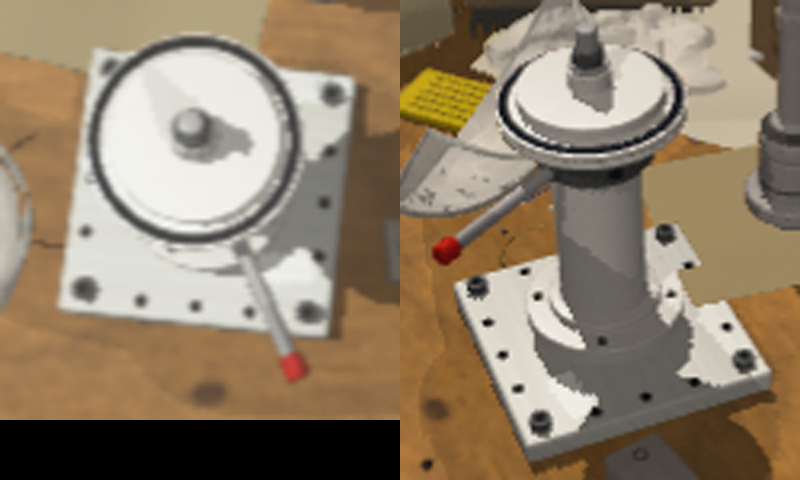

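The crop gives the four plate screws in both views: top at (110,66), (333,93), (308,312), (85,289), scene at (666,233), (743,358), (541,421), (477,286). The red tip is at (294,368) and (447,249), and the shaft end at (190,120) and (587,33).

```bash
cat > h.py <<'E'
import cv2,numpy as np
C={n:np.load(f"pics/{n}0.npz") for n in("top","scene")}
def und(n,p,C=C):
    c=C[n];return cv2.undistortPoints(np.array(p,float).reshape(-1,1,2),c["K"],c["D"]).reshape(-1,2)
def tri(a,b):
    X=cv2.triangulatePoints(C["top"]["E"][:3],C["scene"]["E"][:3],und("top",a).T,und("scene",b).T);return (X[:3]/X[3]).T
def proj(c,X):
    E=c["E"];return cv2.projectPoints(np.array(X,float).reshape(-1,3),cv2.Rodrigues(E[:3,:3])[0],E[:3,3],c["K"],c["D"])[0].reshape(-1,2)
def onz(n,p,z):
    E=C[n]["E"];d=np.c_[und(n,p),np.ones(len(p))]@E[:3,:3];o=-E[:3,:3].T@E[:3,3];return o+d*((z-o[2])/d[:,2])[:,None]
E
python3 - <<'E'
from h import *
t=lambda p:(np.array(p)+.5)/4-.5+[185,170]
s=lambda p:(np.array(p)-[399.5,-.5])/3.2-.5+[190,130]
a=t([(110,66),(333,93),(308,312),(85,289),(294,368),(190,120),(243,247)]);b=s([(666,233),(743,358),(541,421),(477,286),(447,249),(587,33),(545,176)])
X=tri(a,b);print(X.round(4))
P=X[:4];c=P.mean(0);x=(P[0]+P[1]-P[2]-P[3]);x/=np.linalg.norm(x);y=P[0]+P[3]-P[1]-P[2];y/=np.linalg.norm(y)
yaw=np.arctan2(x[1]-y[0],x[0]+y[1]);print("c",c,"yaw",yaw,"edge",np.linalg.norm(P-np.roll(P,1,0),axis=1))
print("onz",onz("top",a[:4],.0175).mean(0),onz("scene",b[:4],.0175).mean(0))
R=np.array([[np.cos(yaw),-np.sin(yaw)],[np.sin(yaw),np.cos(yaw)]])
for Q in X[4:]: 
    l=(Q[:2]-c[:2])@R;print(l,np.hypot(*l),np.degrees(np.arctan2(l[1],l[0]))%360,Q[2])
# circle fit rim outer edge visible, top
e=onz("top",t([(88,139),(300,139),(195,35),(195,245)]),.184);print(e.round(4))
E
```

```text
[[ 0.6619 -0.0786  0.0162]
 [ 0.6504 -0.2048  0.0211]
 [ 0.5273 -0.1953  0.019 ]
 [ 0.536  -0.0721  0.0182]
 [ 0.4905 -0.1882  0.1554]
 [ 0.5947 -0.1374  0.2222]
 [ 0.5505 -0.1629  0.1609]]
c [ 0.59388617 -0.13770987  0.01863524] yaw -0.07263381105489009 edge [0.12609152 0.12679474 0.12343618 0.12345589]
onz [ 0.59382469 -0.13770015  0.0175    ] [ 0.59453853 -0.13675392  0.0175    ]
[-0.09947717 -0.05788545] 0.1150931495195306 210.19499130453224 0.15543023782741386
[0.00077183 0.00034561] 0.0008456733968521354 24.12192167403269 0.22215782089761407
[-0.04147824 -0.02825162] 0.050185635660075494 214.25952583421983 0.16085854931639282
[[ 0.5911 -0.0884  0.184 ]
 [ 0.5948 -0.1868  0.184 ]
 [ 0.6427 -0.1356  0.184 ]
 [ 0.5433 -0.1402  0.184 ]]
```

```bash
python3 - <<'E'
from h import *
print(tri([(297,190),(408,240),(216,118),(263,140),(170,250)],[(320,187),(337,345),(315,103),(335,160),(190,195)]).round(3))
E
python3 nudge.py '0.02 -0.004 0 8.1 0
0 0 0 8.2 0
0 0 0 8.1 0' 20
```

```text
[[ 0.641 -0.262  0.189]
 [ 0.551 -0.49   0.126]
 [ 0.741 -0.103  0.235]
 [ 0.729 -0.19   0.169]
 [ 0.514  0.001  0.034]]
time_s: 0.4
position: [0.2078, -0.5051, 0.242]
tool_rot: [[0.997, -0.078, -0.0], [-0.078, -0.997, 0.001], [-0.0, -0.001, -1.0]]
ft_force: [-1.0, 0.2, -0.0]
grip_width: 0.0439
gripper_force: 0.0
```

```bash
python3 nudge.py '0.0321 -0.0377 0 0 0
0.0321 -0.0377 0 0 0
0.0321 -0.0377 0 0 0
0.0321 -0.0377 0 0 0
0.0321 -0.0377 0 0 0
0.0321 -0.0377 0 0 0
0.0321 -0.0377 0 0 0
0.0321 -0.0377 0 0 0
0 0 0 0 0
0 0 0 0 0'; python3 nudge.py '0.035 0 0.01 0 0
0.035 0 0.02 0 0
0.03 0 0.03 0 0
0 0 0 0 0
0 0 0 0 0'; python3 - <<'E'
from rig import env
import cv2
a=env.get_image("scene")["pixels"];b=env.get_image("wrist")["pixels"]
import numpy as np
c=np.zeros((420,800,3),np.uint8);c[:,:400]=cv2.resize(a[90:300,130:330],(400,420));c[:300,400:]=cv2.resize(b,(400,300))
cv2.imwrite("pics/c2.png",c[:,:,::-1])
E
```

```text
time_s: 1.4
position: [0.4858, -0.2226, 0.2419]
tool_rot: [[0.997, -0.071, -0.001], [-0.071, -0.997, 0.0], [-0.001, -0.0, -1.0]]
ft_force: [-0.2, 0.1, 0.3]
grip_width: 0.0003
gripper_force: 0.0
time_s: 1.9
position: [0.5844, -0.2319, 0.1816]
tool_rot: [[0.997, -0.074, -0.002], [-0.074, -0.997, 0.001], [-0.002, -0.001, -1.0]]
ft_force: [0.4, 0.9, 0.4]
grip_width: -0.0002
gripper_force: 0.0
```

View pics/c2.png

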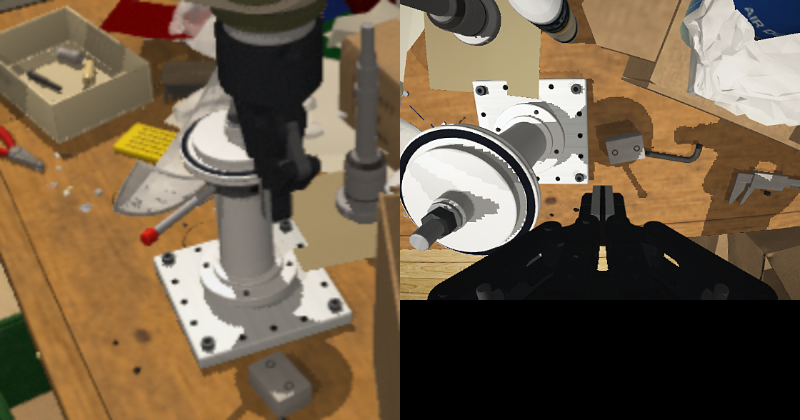

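The picture shows the closed fingers beside the rim's right edge, clear of the box and the setting block. I'll press left now.

```bash
python3 nudge.py '0 -0.01 0 0 0
0 -0.008 0 0 0
0 0 0 0 0
0 0 0 0 0'; python3 nudge.py '0 -0.003 0 0 0
0 -0.003 0 0 0
0 -0.003 0 0 0
0 0 0 0 0' ; python3 nudge.py '0 -0.002 0 0 0
0 -0.002 0 0 0
0 -0.001 0 0 0
0 0 0 0 0'
```

```text
time_s: 2.4
position: [0.5866, -0.2124, 0.1828]
tool_rot: [[0.997, -0.072, 0.0], [-0.072, -0.997, -0.0], [0.001, 0.0, -1.0]]
ft_force: [0.0, 0.3, -0.2]
grip_width: -0.0
gripper_force: 0.0
time_s: 2.8
position: [0.5873, -0.2033, 0.1823]
tool_rot: [[0.997, -0.073, -0.0], [-0.073, -0.997, 0.0], [-0.0, -0.0, -1.0]]
ft_force: [-0.1, -0.2, 0.7]
grip_width: 0.0001
gripper_force: 0.0
time_s: 3.2
position: [0.5877, -0.1987, 0.1825]
tool_rot: [[0.997, -0.073, 0.0], [-0.073, -0.997, -0.0], [0.0, 0.0, -1.0]]
ft_force: [-0.8, 0.1, 0.3]
grip_width: -0.0001
gripper_force: 0.3
```

```bash
for i in 1 ; do python3 nudge.py '0 -0.001 0 0 0
0 -0.001 0 0 0
0 -0.001 0 0 0
0 0 0 0 0'; python3 nudge.py '0 -0.001 0 0 0
0 -0.001 0 0 0
0 -0.001 0 0 0
0 0 0 0 0' ;done | grep -E "pos|ft"
```

```text
position: [0.5878, -0.1956, 0.1823]
ft_force: [0.3, -0.6, 0.0]
position: [0.588, -0.1926, 0.1822]
ft_force: [0.4, -0.2, -0.5]
```

```bash
(python3 nudge.py '0 -0.001 0 0 0
0 -0.001 0 0 0
0 0 0 0 0'; python3 nudge.py '0 -0.001 0 0 0
0 -0.001 0 0 0
0 0 0 0 0')  | grep -E "pos|ft"
```

```text
position: [0.5882, -0.191, 0.1824]
ft_force: [-0.2, -2.7, -0.3]
position: [0.5884, -0.19, 0.1826]
ft_force: [-2.1, -5.9, 1.5]
```

```bash
python3 - <<'E'
from rig import env
import cv2
cv2.imwrite("pics/c3.png",cv2.resize(env.get_image("top")["pixels"][160:280,170:310,::-1],(700,600)))
E
```

```text
(no output)
```

View pics/c3.png

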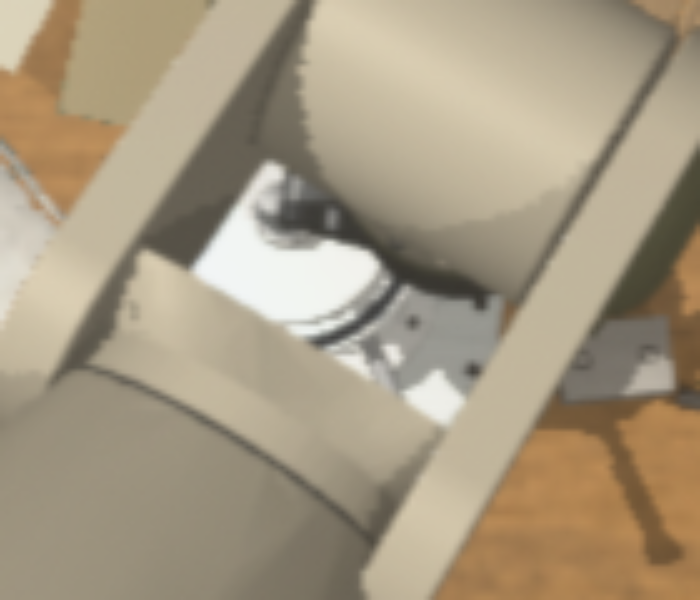

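Pressing left met the stop: 2.7 N at y=-0.191 and 5.9 N at -0.190. In the picture the arm hides most of the pulley, so it tells nothing more. I'll go round the front to the left side.

```bash
(python3 nudge.py '0 0.016 0 0 0
0 0.016 0 0 0
-0.033 0 0 0 0
-0.033 0 0 0 0
-0.033 0 0 0 0
0 -0.045 0 0 0
0 -0.045 0 0 0
0 -0.045 0 0 0
0 -0.045 0 0 0
0 0 0 0 0'; python3 nudge.py '0.033 0 0 0 0
0.033 0 0 0 0
0.033 0 0 0 0
0 0 0 0 0
0 0 0 0 0')|grep -E "time|pos|ft"
```

```text
time_s: 5.65
position: [0.5003, -0.0304, 0.1824]
ft_force: [0.5, 0.2, -0.3]
time_s: 6.15
position: [0.5991, -0.0422, 0.1816]
ft_force: [-0.6, -0.6, 0.0]
```

```bash
(python3 nudge.py '0 0.008 0 0 0
0 0.007 0 0 0
0 0.004 0 0 0
0 0.003 0 0 0
0 0.003 0 0 0
0 0.003 0 0 0
0 0.002 0 0 0
0 0.002 0 0 0
0 0.001 0 0 0
0 0 0 0 0'; python3 nudge.py '0 0.001 0 0 0
0 0.001 0 0 0
0 0.001 0 0 0
0 0 0 0 0'; python3 nudge.py '0 0.001 0 0 0
0 0.001 0 0 0
0 0.001 0 0 0
0 0 0 0 0' )|grep -E "time|pos|ft"
```

```text
time_s: 7.15
position: [0.5974, -0.0739, 0.1837]
ft_force: [0.3, 2.5, 7.2]
time_s: 7.55
position: [0.5965, -0.0772, 0.1823]
ft_force: [0.1, 0.7, 0.8]
time_s: 7.95
position: [0.5962, -0.0803, 0.1821]
ft_force: [0.4, 1.1, 0.5]
```

```bash
(python3 nudge.py '0 0.001 0 0 0
0 0.001 0 0 0
0 0 0 0 0'; python3 nudge.py '0 0.001 0 0 0
0 0 0 0 0
0 0 0 0 0' )|grep -E "time|pos|ft"
```

```text
time_s: 8.25
position: [0.5961, -0.0823, 0.1823]
ft_force: [-0.6, 0.4, 0.7]
time_s: 8.55
position: [0.5961, -0.0831, 0.1823]
ft_force: [-0.2, 0.2, 0.1]
```

```bash
(python3 nudge.py '0 0.001 0 0 0
0 0.001 0 0 0
0 0 0 0 0'; python3 nudge.py '0 0.001 0 0 0
0 0 0 0 0
0 0 0 0 0' )|grep -E "time|pos|ft"
```

```text
time_s: 8.85
position: [0.596, -0.0845, 0.1825]
ft_force: [0.6, 5.0, 1.9]
time_s: 9.15
position: [0.596, -0.085, 0.1825]
ft_force: [0.8, 7.6, 2.4]
```

Both stops were felt: the left at TCP y_s≈-0.0533 and the right at +0.0528. Next I'll move to the right side of the bar, turned square to it.

```bash
(python3 nudge.py '0 -0.015 0 0 0
0 -0.015 0 0 0
-0.035 0 0 0 0
-0.035 0 0 0 0
-0.035 0 0 0 0
0 0.045 0 0 0
0 0.046 0 0 0
0 0.046 0 0 0
0 0.046 0 0 0
0 0 0 0 0'; python3 nudge.py '0 0 0 -7.6 0
0 0 0 -7.6 0
0 0 0 -7.6 0
0 0 0 -7.6 0
0 0 0.01 0 0
0 0 0.018 0 0
0 0 0 0 0
0 0 0 0 0' )|grep -E "time|pos|ft|rot"; cat >> h.py <<'E'
def loc():
    from rig import env
    o=env.observe();y=-.0726;R=np.array([[np.cos(y),-np.sin(y)],[np.sin(y),np.cos(y)]])
    l=(np.array(o["position"][:2])-[.594,-.1372])@R;T=np.array(o["tool_rot"]);w=R.T@T[:2,:2]
    f=T.T@np.array(o["ft_force"])
    A=-w.T@l
    print(round(o["time_s"],2),"stand",l.round(4),"z",round(o["position"][2],4),"axis in tool",A.round(4),"tool bar-angle",round(np.degrees(np.arctan2(w[1,0],w[0,0]))+180,2),"f_tool",f.round(1))
E
python3 -c "from h import *;loc()"
```

```text
time_s: 10.15
position: [0.4798, -0.2351, 0.182]
tool_rot: [[0.997, -0.077, 0.0], [-0.077, -0.997, -0.002], [0.0, 0.002, -1.0]]
ft_force: [1.4, 0.6, 0.7]
time_s: 10.95
position: [0.48, -0.2305, 0.1541]
tool_rot: [[0.898, 0.44, -0.001], [0.44, -0.898, 0.0], [-0.0, -0.001, -1.0]]
ft_force: [0.0, -0.1, 0.2]
10.95 stand [-0.1069 -0.1013] z 0.1541 axis in tool [ 0.1434 -0.0336] tool bar-angle 210.28 f_tool [-0.   0.1 -0.2]
```

```bash
python3 nudge.py '0.024 0 0 0 0
0.024 0 0 0 0
0 -0.007 0 0 0
0 -0.007 0 0 0
0 -0.002 0 0 0
0 -0.001 0 0 0
0 0 0 0 0'>/dev/null;python3 -c "from h import *;loc()"; python3 nudge.py '0 -0.002 0 0 0
0 -0.001 0 0 0
0 0 0 0 0'>/dev/null;python3 -c "from h import *;loc()"; python3 nudge.py '0 -0.002 0 0 0
0 0 0 0 0'>/dev/null;python3 -c "from h import *;loc()"
```

```text
11.65 stand [-0.0742 -0.0634] z 0.1547 axis in tool [ 0.096  -0.0173] tool bar-angle 210.33 f_tool [ 0.5  2.4 -0.3]
11.95 stand [-0.0757 -0.0606] z 0.1544 axis in tool [ 0.096 -0.014] tool bar-angle 210.36 f_tool [-0.9  3.8 -0. ]
12.15 stand [-0.0769 -0.0586] z 0.1543 axis in tool [ 0.0959 -0.0117] tool bar-angle 210.37 f_tool [-1.2  2.1 -0.6]
```

```bash
python3 nudge.py '-0.0005 -0.0048 0 2.86 0
-0.0005 -0.0048 0 2.86 0
-0.0005 -0.0048 0 2.86 0
-0.0005 -0.0048 0 2.86 0
0 0 0 0 0'>/dev/null;python3 -c "from h import *;loc()"; python3 nudge.py '-0.0005 -0.0048 0 2.86 0
-0.0005 -0.0048 0 2.86 0
-0.0005 -0.0048 0 2.86 0
0 0 0 0 0'>/dev/null;python3 -c "from h import *;loc()
from rig import env
a=env.get_image('scene')['pixels'];b=env.get_image('top')['pixels']
c=np.zeros((600,800,3),np.uint8);c[:,:400]=cv2.resize(a[100:280,170:290],(400,600));c[:400,400:]=cv2.resize(b[180:280,200:300],(400,400));cv2.imwrite('pics/c4.png',c[:,:,::-1])"
```

```text
12.65 stand [-0.0872 -0.0417] z 0.1543 axis in tool [ 0.096  -0.0112] tool bar-angle 198.93 f_tool [-0.2  1.2 -0.2]
13.05 stand [-0.0925 -0.0285] z 0.1543 axis in tool [ 0.0961 -0.0113] tool bar-angle 190.42 f_tool [-1.4  1.5 -0.2]
```

View pics/c4.png

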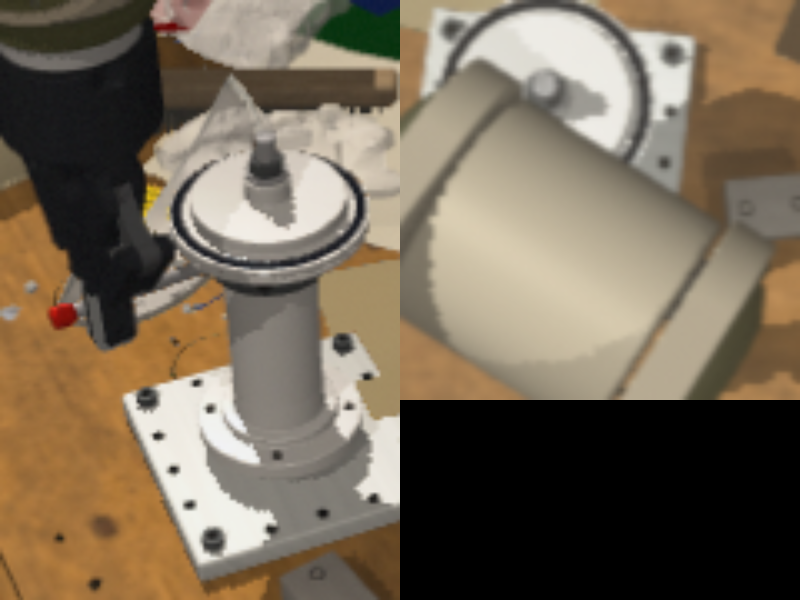

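The picture shows the finger pushing the bar, with the red tip at scene pixel (189,195), and the pulley leaning slightly right. I'll work out the bar's angle.

```bash
python3 - <<'E'
from h import *
y=-.0726;R=np.array([[np.cos(y),-np.sin(y)],[np.sin(y),np.cos(y)]])
for p in[(204.0,207.2),(189.2,194.8)]:
    l=(onz("scene",[p],.1545)[0][:2]-[.594,-.1372])@R;print(l,np.hypot(*l),np.degrees(np.arctan2(l[1],l[0]))%360)
# pulley lean: shaft end scene crop (265,135)
for n,p,z in[("scene",(170+265/3.333,100+132/3.333),.226),("top",(200+54.5/4+22.5,180+84/4),.226)]:
    print(n,(onz(n,[p],z)[0][:2]-[.594,-.1372])@R)
E
```

```text
[-0.09883848 -0.05652259] 0.11385889822197771 209.7638698124257
[-0.11302613 -0.01615329] 0.11417458395064406 188.13343224958393
scene [ 0.00121677 -0.00571576]
top [-0.00146762 -0.00780277]
```

```bash
python3 nudge.py '-0.0005 -0.0048 0 2.86 0
-0.0005 -0.0048 0 2.86 0
-0.0005 -0.0048 0 2.86 0
-0.0005 -0.0048 0 2.86 0
0 0 0 0 0'>/dev/null;python3 -c "from h import *;loc()"; python3 nudge.py '-0.0005 -0.0048 0 2.86 0
-0.0005 -0.0048 0 2.86 0
-0.0003 -0.0024 0 1.43 0
0 0 0 0 0'>/dev/null;python3 -c "from h import *;loc()"
```

```text
13.65 stand [-0.0963 -0.0098] z 0.1543 axis in tool [ 0.0961 -0.0115] tool bar-angle 178.99 f_tool [-0.6  1.7 -0.7]
14.05 stand [-0.0969  0.0021] z 0.1543 axis in tool [ 0.0963 -0.0117] tool bar-angle 171.85 f_tool [-0.2  3.1 -0.9]
```

```bash
python3 nudge.py '0 0.015 0 0 0
0 0 -0.028 -8.1 0
0 0.036 0 0 0
0 0.036 0 0 0
0.032 0 0 0 0
0.032 0 0 0 0
0.032 0 0 0 0
0 0 0 0 0
0 0 0 0 0' >/dev/null;python3 -c "from h import *;loc()"
```

```text
14.95 stand [-0.0035 -0.0855] z 0.1816 axis in tool [ 0.0033 -0.0855] tool bar-angle 179.92 f_tool [ 0.2 -0.6 -0. ]
```

```bash
python3 nudge.py '0 -0.009 0 0 0
0 -0.008 0 0 0
0 -0.002 0 0 0
0 -0.001 0 0 0
0 0 0 0 0' >/dev/null;python3 -c "from h import *;loc()";python3 nudge.py '0 -0.001 0 0 0
0 -0.001 0 0 0
0 0 0 0 0' >/dev/null;python3 -c "from h import *;loc()";python3 nudge.py '0 -0.001 0 0 0
0 0 0 0 0' >/dev/null;python3 -c "from h import *;loc()";python3 nudge.py '0 -0.001 0 0 0
0 0 0 0 0' >/dev/null;python3 -c "from h import *;loc()"
```

```text
15.45 stand [-0.0033 -0.0649] z 0.1826 axis in tool [ 0.0031 -0.0649] tool bar-angle 179.88 f_tool [-0.2  0.5 -0. ]
15.75 stand [-0.0031 -0.0631] z 0.1825 axis in tool [ 0.0029 -0.0631] tool bar-angle 179.86 f_tool [ 0.   0.3 -1.8]
15.95 stand [-0.0031 -0.0619] z 0.1823 axis in tool [ 0.003  -0.0619] tool bar-angle 179.87 f_tool [ 0.4 -0.1 -0.6]
16.15 stand [-0.0031 -0.0611] z 0.1824 axis in tool [ 0.0029 -0.0611] tool bar-angle 179.86 f_tool [-0.5  1.9 -1.5]
```

```bash
for i in 1; do python3 nudge.py '0 -0.0005 0 0 0
0 0 0 0 0' >/dev/null;python3 -c "from h import *;loc()";python3 nudge.py '0 -0.0005 0 0 0
0 0 0 0 0' >/dev/null;python3 -c "from h import *;loc()";done
```

```text
16.35 stand [-0.0031 -0.0607] z 0.1825 axis in tool [ 0.0029 -0.0607] tool bar-angle 179.86 f_tool [ 0.3  2.2 -1.4]
16.55 stand [-0.0031 -0.0604] z 0.1825 axis in tool [ 0.0029 -0.0604] tool bar-angle 179.85 f_tool [ 0.9  3.  -3.2]
```

```bash
python3 nudge.py '0 0.025 0 0 0
-0.032 0 0 0 0
-0.032 0 0 0 0
-0.031 0 0 0 0
0 -0.035 0 0 0
0 -0.035 0 0 0
0 0 0.014 8 0
0 0 0.014 0 0
0 0 0 0 0' >/dev/null;python3 -c "from h import *;loc()"
```

```text
17.45 stand [-0.099  -0.0136] z 0.1527 axis in tool [ 0.0961 -0.0274] tool bar-angle 171.91 f_tool [-0.1 -0.3 -0.6]
```

```bash
python3 nudge.py '0 -0.008 0 0 0
0 -0.006 0 0 0
0 -0.0015 0 0 0
0 0 0 0 0' >/dev/null;python3 -c "from h import *;loc()"; python3 nudge.py '-0.0005 -0.0048 0 2.86 0
0 0 0 0 0' >/dev/null;python3 -c "from h import *;loc()";python3 nudge.py '-0.0005 -0.0048 0 2.86 0
0 0 0 0 0' >/dev/null;python3 -c "from h import *;loc()"
```

```text
17.85 stand [-0.0957  0.0009] z 0.1547 axis in tool [ 0.0948 -0.0126] tool bar-angle 171.9 f_tool [1.  0.1 0.4]
18.05 stand [-0.0956  0.0051] z 0.1546 axis in tool [ 0.0948 -0.0132] tool bar-angle 168.99 f_tool [ 0.4  1.3 -0.7]
18.25 stand [-0.0952  0.0099] z 0.1545 axis in tool [ 0.0948 -0.0131] tool bar-angle 166.18 f_tool [-1.3  2.7  0.2]
```

```bash
python3 nudge.py '0 0.006 0 0 0
0 0 -0.014 -6.9 0
0 0 -0.014 -6.9 0
0 -0.04 0 0 0
0 -0.042 0 0 0
0.032 0 0 0 0
0.032 0 0 0 0
0.032 0 0 0 0
0 0 0 0 0
0 0 0 0 0' >/dev/null;python3 -c "from h import *;loc()"
```

```text
19.25 stand [-0.0008  0.0861] z 0.1817 axis in tool [0.0008 0.0861] tool bar-angle 180.01 f_tool [0.  0.8 0.3]
```

Contact with the pulley should come by about y_s=0.064.

```bash
python3 nudge.py '0 0.009 0 0 0
0 0.009 0 0 0
0 0.002 0 0 0
0 0.001 0 0 0
0 0 0 0 0' >/dev/null;python3 -c "from h import *;loc()";python3 nudge.py '0 0.001 0 0 0
0 0 0 0 0' >/dev/null;python3 -c "from h import *;loc()";python3 nudge.py '0 0.001 0 0 0
0 0 0 0 0' >/dev/null;python3 -c "from h import *;loc()";python3 nudge.py '0 0.0007 0 0 0
0 0 0 0 0' >/dev/null;python3 -c "from h import *;loc()"
```

```text
19.75 stand [-0.0008  0.0651] z 0.1825 axis in tool [0.0009 0.0651] tool bar-angle 179.92 f_tool [-0.7  0.4 -0.5]
19.95 stand [-0.0006  0.0644] z 0.1824 axis in tool [0.0007 0.0644] tool bar-angle 179.96 f_tool [ 0.  -0.3 -0. ]
20.15 stand [-0.0006  0.0633] z 0.1823 axis in tool [0.0007 0.0633] tool bar-angle 179.95 f_tool [ 0.4 -0.2 -0.9]
20.35 stand [-0.0006  0.0626] z 0.1824 axis in tool [0.0006 0.0626] tool bar-angle 179.95 f_tool [ 0.4 -0.8 -2. ]
```

```bash
python3 nudge.py '0 0.0007 0 0 0
0 0 0 0 0' >/dev/null;python3 -c "from h import *;loc()";python3 nudge.py '0 0.0006 0 0 0
0 0 0 0 0' >/dev/null;python3 -c "from h import *;loc()";python3 nudge.py '0 0.0005 0 0 0
0 0 0 0 0' >/dev/null;python3 -c "from h import *;loc()"
```

```text
20.55 stand [-0.0006  0.0619] z 0.1825 axis in tool [0.0006 0.0619] tool bar-angle 179.95 f_tool [ 0.2 -1.2 -1. ]
20.75 stand [-0.0006  0.0612] z 0.1824 axis in tool [0.0006 0.0612] tool bar-angle 179.94 f_tool [ 0.6 -0.6 -1.5]
20.95 stand [-0.0006  0.0608] z 0.1825 axis in tool [0.0006 0.0608] tool bar-angle 179.95 f_tool [ 0.3 -2.1 -2.3]
```

```bash
python3 nudge.py '0 -0.025 0 0 0
-0.032 0 0 0 0
-0.032 0 0 0 0
-0.033 0 0 0 0
0 0.045 0 0 0
0 0.05 0 0 0
0 0 0 6.9 0
0 0 0.014 6.9 0
0 0 0.014 0 0
0 0 0 0 0' >/dev/null;python3 -c "from h import *;loc()"
```

```text
21.95 stand [-0.0985 -0.0091] z 0.1528 axis in tool [ 0.0935 -0.0325] tool bar-angle 166.13 f_tool [ 0.3  0.4 -0.4]
```

```bash
python3 nudge.py '0 -0.01 0 0 0
0 -0.007 0 0 0
0 -0.0015 0 0 0
0 0 0 0 0' >/dev/null;python3 -c "from h import *;loc()"; python3 nudge.py '-0.0005 -0.0043 0 2.6 0
0 0 0 0 0' >/dev/null;python3 -c "from h import *;loc()";python3 nudge.py '-0.0005 -0.0043 0 2.6 0
0 0 0 0 0' >/dev/null;python3 -c "from h import *;loc()"
```

```text
22.35 stand [-0.093   0.0092] z 0.1548 axis in tool [ 0.0925 -0.0133] tool bar-angle 166.2 f_tool [ 0.4  0.5 -0.2]
22.55 stand [-0.0926  0.013 ] z 0.1546 axis in tool [ 0.0925 -0.0138] tool bar-angle 163.54 f_tool [ 0.   1.4 -0.3]
22.75 stand [-0.0919  0.0173] z 0.1546 axis in tool [ 0.0925 -0.0136] tool bar-angle 160.98 f_tool [ 0.4  2.  -1. ]
```

```bash
python3 nudge.py '0 0.006 0 0 0
0 0 -0.014 -6.3 0
0 0 -0.014 -6.4 0
0 0.03 0 -6.3 0
0 0.035 0 0 0
0 0.032 0 0 0
0.032 0 0 0 0
0.032 0 0 0 0
0.029 0 0 0 0
0 0 0 0 0' >/dev/null;python3 nudge.py '0 -0.009 0 0 0
0 -0.009 0 0 0
0 -0.001 0 0 0
0 0 0 0 0' >/dev/null;python3 -c "from h import *;loc()"
```

```text
24.15 stand [-0.0047 -0.0657] z 0.1828 axis in tool [ 0.0047 -0.0657] tool bar-angle 179.99 f_tool [ 0.2  0.9 -0.1]
```

```bash
python3 nudge.py '0 -0.002 0 0 0
0 0 0 0 0
0 0 0 0 0' >/dev/null;python3 -c "from h import *;loc()";python3 nudge.py '0 -0.0006 0 0 0
0 0 0 0 0' >/dev/null;python3 -c "from h import *;loc()";python3 nudge.py '0 -0.0005 0 0 0
0 0 0 0 0' >/dev/null;python3 -c "from h import *;loc()";python3 nudge.py '0 -0.0005 0 0 0
0 0 0 0 0' >/dev/null;python3 -c "from h import *;loc()";python3 nudge.py '0 -0.0005 0 0 0
0 0 0 0 0' >/dev/null;python3 -c "from h import *;loc()"
```

```text
24.45 stand [-0.0043 -0.0643] z 0.1824 axis in tool [ 0.0043 -0.0643] tool bar-angle 179.94 f_tool [-0.4  0.2 -0.9]
24.65 stand [-0.0043 -0.0636] z 0.1823 axis in tool [ 0.0042 -0.0636] tool bar-angle 179.94 f_tool [-0.   0.2 -0.1]
24.85 stand [-0.0043 -0.0631] z 0.1823 axis in tool [ 0.0042 -0.0632] tool bar-angle 179.94 f_tool [ 0.1  0.3 -0.9]
25.05 stand [-0.0043 -0.0627] z 0.1824 axis in tool [ 0.0042 -0.0627] tool bar-angle 179.94 f_tool [-0.3  1.1 -0.3]
25.25 stand [-0.0043 -0.0623] z 0.1824 axis in tool [ 0.0042 -0.0623] tool bar-angle 179.94 f_tool [ 0.   1.3 -1. ]
```

```bash
python3 nudge.py '0 -0.0005 0 0 0
0 0 0 0 0' >/dev/null;python3 -c "from h import *;loc()";python3 nudge.py '0 -0.0005 0 0 0
0 0 0 0 0' >/dev/null;python3 -c "from h import *;loc()";python3 nudge.py '0 -0.0005 0 0 0
0 0 0 0 0' >/dev/null;python3 -c "from h import *;loc()"
```

```text
25.45 stand [-0.0043 -0.062 ] z 0.1825 axis in tool [ 0.0042 -0.062 ] tool bar-angle 179.93 f_tool [-0.1  3.3 -1. ]
25.65 stand [-0.0042 -0.0616] z 0.1825 axis in tool [ 0.0042 -0.0616] tool bar-angle 179.93 f_tool [-0.5  5.  -1.2]
25.85 stand [-0.0042 -0.0614] z 0.1826 axis in tool [ 0.0041 -0.0614] tool bar-angle 179.92 f_tool [-0.8  6.5 -1.3]
```

```bash
python3 nudge.py '0 0.025 0 0 0
-0.031 0 0 0 0
-0.031 0 0 0 0
-0.0315 0 0 0 0
0 -0.043 0 0 0
0 -0.0435 0 6.3 0
0 0 0 6.4 0
0 0 0.014 6.3 0
0 0 0.014 0 0
0 0 0 0 0' >/dev/null;python3 -c "from h import *;loc()"
```

```text
26.85 stand [-0.0985  0.002 ] z 0.1529 axis in tool [ 0.0938 -0.0302] tool bar-angle 160.97 f_tool [ 0.1  0.1 -0.6]
```

```bash
python3 nudge.py '0 -0.01 0 0 0
0 -0.005 0 0 0
0 -0.0015 0 0 0
0 0 0 0 0' >/dev/null;python3 -c "from h import *;loc()"; python3 nudge.py '-0.0003 -0.0017 0 1.0 0
-0.0003 -0.0017 0 1.0 0
0 0 0 0 0' >/dev/null;python3 -c "from h import *;loc()"
```

```text
27.25 stand [-0.0921  0.0169] z 0.1547 axis in tool [ 0.0926 -0.0141] tool bar-angle 160.98 f_tool [ 0.3  0.4 -0.2]
27.55 stand [-0.0917  0.0197] z 0.1545 axis in tool [ 0.0926 -0.0146] tool bar-angle 158.89 f_tool [ 0.7  3.2 -0.5]
```

```bash
python3 nudge.py '0 -0.0012 0 0 0
0 0 0 0 0
0 0 0 0 0' >/dev/null;python3 -c "from h import *;loc()"; python3 nudge.py '0 0.007 0 0 0
0 0 -0.014 -7 0
0 0 -0.014 -7 0
0 -0.035 0 -7 0
0 -0.04 0 0 0
0.032 0 0 0 0
0.032 0 0 0 0
0.029 0 0 0 0
0 0 0 0 0
0 0 0 0 0' >/dev/null;python3 -c "from h import *;loc()"
```

```text
27.85 stand [-0.0913  0.021 ] z 0.1544 axis in tool [ 0.0927 -0.0132] tool bar-angle 158.94 f_tool [ 1.1  4.  -0.8]
28.85 stand [0.0031 0.0894] z 0.1816 axis in tool [-0.0031  0.0894] tool bar-angle 179.96 f_tool [-0.3 -0.1  0.2]
```

```bash
python3 nudge.py '0 0.01 0 0 0
0 0.011 0 0 0
0 0.003 0 0 0
0 0.001 0 0 0
0 0 0 0 0' >/dev/null;python3 -c "from h import *;loc()";python3 nudge.py '0 0.0005 0 0 0
0 0 0 0 0' >/dev/null;python3 -c "from h import *;loc()";python3 nudge.py '0 0.0005 0 0 0
0 0 0 0 0' >/dev/null;python3 -c "from h import *;loc()";python3 nudge.py '0 0.0005 0 0 0
0 0 0 0 0' >/dev/null;python3 -c "from h import *;loc()"
```

```text
29.35 stand [0.0033 0.064 ] z 0.1825 axis in tool [-0.0032  0.064 ] tool bar-angle 179.91 f_tool [ 0.  -0.1 -0.5]
29.55 stand [0.0034 0.0639] z 0.1823 axis in tool [-0.0034  0.0639] tool bar-angle 179.96 f_tool [-0.   0.4 -0.2]
29.75 stand [0.0035 0.0633] z 0.1823 axis in tool [-0.0034  0.0633] tool bar-angle 179.95 f_tool [0.6 0.9 0.8]
29.95 stand [0.0035 0.0628] z 0.1823 axis in tool [-0.0034  0.0628] tool bar-angle 179.95 f_tool [ 0.7 -0.1  0.2]
```

```bash
for i in 1; do python3 nudge.py '0 0.0004 0 0 0
0 0 0 0 0' >/dev/null;python3 -c "from h import *;loc()";python3 nudge.py '0 0.0004 0 0 0
0 0 0 0 0' >/dev/null;python3 -c "from h import *;loc()";python3 nudge.py '0 0.0004 0 0 0
0 0 0 0 0' >/dev/null;python3 -c "from h import *;loc()";python3 nudge.py '0 0.0003 0 0 0
0 0 0 0 0' >/dev/null;python3 -c "from h import *;loc()";done
```

```text
30.15 stand [0.0035 0.0625] z 0.1823 axis in tool [-0.0034  0.0625] tool bar-angle 179.95 f_tool [ 0.7 -1.3 -0.6]
30.35 stand [0.0034 0.0622] z 0.1823 axis in tool [-0.0034  0.0622] tool bar-angle 179.95 f_tool [ 0.6 -2.9  0.4]
30.55 stand [0.0035 0.0619] z 0.1824 axis in tool [-0.0034  0.0619] tool bar-angle 179.95 f_tool [ 0.9 -4.5  0.3]
30.75 stand [0.0035 0.0616] z 0.1824 axis in tool [-0.0035  0.0616] tool bar-angle 179.96 f_tool [-0.1 -5.1 -0. ]
```

```bash
python3 nudge.py '0 -0.025 0 0 0
-0.034 0 0 0 0
-0.034 0 0 0 0
-0.034 0 0 0 0
0 0.044 0 0 0
0 0.044 0 0 0
0 0.044 0 0 0
0 0.044 0 0 0
0.034 0 0 0 0
0.034 0 0 0 0' >/dev/null; python3 nudge.py '0.034 0 0 0 0
0 -0.012 0 0 0
0 -0.012 0 0 0
0 0 0 0 0' >/dev/null;python3 -c "from h import *;loc()"
```

```text
32.15 stand [ 0.0026 -0.0644] z 0.1825 axis in tool [-0.0026 -0.0644] tool bar-angle 180.02 f_tool [ 0.6  0.6 -0. ]
```

```bash
python3 nudge.py '0 -0.0005 0 0 0
0 0 0 0 0
0 0 0 0 0' >/dev/null;python3 -c "from h import *;loc()";for i in 1; do python3 nudge.py '0 -0.0004 0 0 0
0 0 0 0 0' >/dev/null;python3 -c "from h import *;loc()";python3 nudge.py '0 -0.0004 0 0 0
0 0 0 0 0' >/dev/null;python3 -c "from h import *;loc()";python3 nudge.py '0 -0.0004 0 0 0
0 0 0 0 0' >/dev/null;python3 -c "from h import *;loc()";python3 nudge.py '0 -0.0003 0 0 0
0 0 0 0 0' >/dev/null;python3 -c "from h import *;loc()";done
```

```text
32.45 stand [ 0.003  -0.0657] z 0.1826 axis in tool [-0.0031 -0.0657] tool bar-angle 179.91 f_tool [-0.2  0.4  0.1]
32.65 stand [ 0.0032 -0.065 ] z 0.1824 axis in tool [-0.0033 -0.065 ] tool bar-angle 179.93 f_tool [-0.5  0.6 -0.6]
32.85 stand [ 0.0033 -0.0644] z 0.1823 axis in tool [-0.0034 -0.0644] tool bar-angle 179.94 f_tool [ 0.4 -0.1  0.7]
33.05 stand [ 0.0033 -0.064 ] z 0.1823 axis in tool [-0.0034 -0.064 ] tool bar-angle 179.95 f_tool [-0.5 -0.1 -0.1]
33.25 stand [ 0.0034 -0.0637] z 0.1823 axis in tool [-0.0034 -0.0637] tool bar-angle 179.95 f_tool [0.1 0.  0. ]
```

```bash
for i in 1; do python3 nudge.py '0 -0.0005 0 0 0
0 0 0 0 0' >/dev/null;python3 -c "from h import *;loc()";python3 nudge.py '0 -0.0004 0 0 0
0 0 0 0 0' >/dev/null;python3 -c "from h import *;loc()";python3 nudge.py '0 -0.0003 0 0 0
0 0 0 0 0' >/dev/null;python3 -c "from h import *;loc()";python3 nudge.py '0 -0.0003 0 0 0
0 0 0 0 0' >/dev/null;python3 -c "from h import *;loc()";python3 nudge.py '0 -0.0003 0 0 0
0 0 0 0 0' >/dev/null;python3 -c "from h import *;loc()";done
```

```text
33.45 stand [ 0.0034 -0.0633] z 0.1823 axis in tool [-0.0034 -0.0633] tool bar-angle 179.95 f_tool [-0.1  0.5  0.5]
33.65 stand [ 0.0033 -0.063 ] z 0.1823 axis in tool [-0.0034 -0.063 ] tool bar-angle 179.94 f_tool [-0.6  0.   0.3]
33.85 stand [ 0.0033 -0.0628] z 0.1824 axis in tool [-0.0034 -0.0628] tool bar-angle 179.93 f_tool [-0.6  2.3  0.7]
34.05 stand [ 0.0034 -0.0625] z 0.1824 axis in tool [-0.0034 -0.0625] tool bar-angle 179.93 f_tool [ 0.3  3.4 -0.4]
34.25 stand [ 0.0034 -0.0622] z 0.1824 axis in tool [-0.0034 -0.0622] tool bar-angle 179.94 f_tool [-0.1  3.3 -1.1]
```

```bash
python3 nudge.py '0 0.025 0 0 0
-0.034 0 0 0 0
-0.034 0 0 0 0
-0.0335 0 0 0 0
0 -0.045 0 0 0
0 -0.0445 0 7 0
0 0 0 7 0
0 0 0.014 7 0
0 0 0.014 0 0
0 0 0 0 0' >/dev/null;python3 -c "from h import *;loc()"
```

```text
35.25 stand [-0.0989  0.0036] z 0.153 axis in tool [ 0.0936 -0.0321] tool bar-angle 158.97 f_tool [-0.5  0.5  0.5]
```

```bash
python3 nudge.py '0 -0.01 0 0 0
0 -0.007 0 0 0
0 -0.0018 0 0 0
0 0 0 0 0
0 0 0 0 0' >/dev/null;python3 -c "from h import *;loc()"; python3 nudge.py '0 -0.0012 0 0 0
0 0 0 0 0
0 0 0 0 0' >/dev/null;python3 -c "from h import *;loc()"
```

```text
35.75 stand [-0.0913  0.0203] z 0.1545 axis in tool [ 0.0925 -0.0138] tool bar-angle 158.95 f_tool [ 0.9 -0.5 -0.4]
36.05 stand [-0.091  0.021] z 0.1543 axis in tool [ 0.0924 -0.0131] tool bar-angle 158.93 f_tool [ 0.4  4.4 -0.5]
```

```bash
python3 nudge.py '0 -0.001 0 0 0
0 -0.0005 0 0 0
0 0 0 0 0
0 0 0 0 0' >/dev/null;python3 -c "from h import *;loc()"
```

```text
36.45 stand [-0.0904  0.0226] z 0.1543 axis in tool [ 0.0924 -0.0114] tool bar-angle 158.94 f_tool [0.9 5.7 0.2]
```

The push force has risen from about 4 N to 5.7 N, which means the bush is just taking hold. Now the proof: press left first, from the right side.

```bash
python3 nudge.py '0 0.007 0 0 0
0 0 -0.014 -7 0
0 0 -0.014 -7 0
0 0.033 0 -7 0
0 0.035 0 0 0
0 0.033 0 0 0
0.034 0 0 0 0
0.034 0 0 0 0
0.026 0 0 0 0
0 0 0 0 0' >/dev/null;python3 nudge.py '0 0 0 0 0
0 -0.01 0 0 0
0 -0.009 0 0 0
0 0 0 0 0' >/dev/null;python3 -c "from h import *;loc()"
```

```text
37.85 stand [-0.0034 -0.0641] z 0.1828 axis in tool [ 0.0035 -0.0641] tool bar-angle 180.02 f_tool [-0.3 -0.2 -0.5]
```

```bash
python3 nudge.py '0 -0.0005 0 0 0
0 0 0 0 0
0 0 0 0 0' >/dev/null;python3 -c "from h import *;loc()";for i in 1; do python3 nudge.py '0 -0.0005 0 0 0
0 0 0 0 0' >/dev/null;python3 -c "from h import *;loc()";python3 nudge.py '0 -0.0004 0 0 0
0 0 0 0 0' >/dev/null;python3 -c "from h import *;loc()";python3 nudge.py '0 -0.0004 0 0 0
0 0 0 0 0' >/dev/null;python3 -c "from h import *;loc()";done
```

```text
38.15 stand [-0.003  -0.0654] z 0.1824 axis in tool [ 0.003  -0.0654] tool bar-angle 179.93 f_tool [ 0.2 -0.7  0.1]
38.35 stand [-0.003  -0.0648] z 0.1823 axis in tool [ 0.0029 -0.0648] tool bar-angle 179.93 f_tool [-0.6 -0.8 -0.3]
38.55 stand [-0.003  -0.0643] z 0.1823 axis in tool [ 0.0029 -0.0643] tool bar-angle 179.94 f_tool [-0.1 -0.2  1.2]
38.75 stand [-0.003  -0.0638] z 0.1823 axis in tool [ 0.0029 -0.0638] tool bar-angle 179.95 f_tool [-0.   0.   0.1]
```

```bash
python3 nudge.py '0 -0.0006 0 0 0
0 0 0 0 0' >/dev/null;python3 -c "from h import *;loc()";for i in 1; do python3 nudge.py '0 -0.0005 0 0 0
0 0 0 0 0' >/dev/null;python3 -c "from h import *;loc()";python3 nudge.py '0 -0.0004 0 0 0
0 0 0 0 0' >/dev/null;python3 -c "from h import *;loc()";python3 nudge.py '0 -0.0003 0 0 0
0 0 0 0 0' >/dev/null;python3 -c "from h import *;loc()";done
```

```text
38.95 stand [-0.003  -0.0633] z 0.1823 axis in tool [ 0.0029 -0.0633] tool bar-angle 179.95 f_tool [0.1 0.4 1.2]
39.15 stand [-0.003 -0.063] z 0.1823 axis in tool [ 0.0029 -0.063 ] tool bar-angle 179.94 f_tool [-1.   1.2  0.3]
39.35 stand [-0.003  -0.0626] z 0.1824 axis in tool [ 0.0029 -0.0627] tool bar-angle 179.94 f_tool [0.1 3.5 0. ]
39.55 stand [-0.003  -0.0624] z 0.1823 axis in tool [ 0.0029 -0.0624] tool bar-angle 179.93 f_tool [ 0.3  4.  -0.2]
```

```bash
python3 nudge.py '0 -0.0004 0 0 0
0 0 0 0 0
0 0 0 0 0' >/dev/null;python3 -c "from h import *;loc()"; python3 nudge.py '0 0.025 0 0 0
-0.032 0 0 0 0
-0.032 0 0 0 0
-0.032 0 0 0 0
0 -0.044 0 0 0
0 -0.044 0 0 0
0 -0.044 0 0 0
0 -0.044 0 0 0
0.032 0 0 0 0
0.032 0 0 0 0' >/dev/null; python3 nudge.py '0.032 0 0 0 0
0 0.012 0 0 0
0 0.011 0 0 0
0 0 0 0 0
0 0 0 0 0' >/dev/null;python3 -c "from h import *;loc()"
```

```text
39.85 stand [-0.0029 -0.0622] z 0.1824 axis in tool [ 0.0029 -0.0622] tool bar-angle 179.93 f_tool [ 0.6  4.9 -0.5]
41.35 stand [-0.0036  0.0662] z 0.1826 axis in tool [0.0038 0.0661] tool bar-angle 179.89 f_tool [-0.5 -0.1 -0.4]
```

```bash
python3 nudge.py '0 0.001 0 0 0
0 0.001 0 0 0
0 0.0005 0 0 0
0 0 0 0 0' >/dev/null;python3 -c "from h import *;loc()";for i in 1; do python3 nudge.py '0 0.0005 0 0 0
0 0 0 0 0' >/dev/null;python3 -c "from h import *;loc()";python3 nudge.py '0 0.0005 0 0 0
0 0 0 0 0' >/dev/null;python3 -c "from h import *;loc()";python3 nudge.py '0 0.0004 0 0 0
0 0 0 0 0' >/dev/null;python3 -c "from h import *;loc()";done
```

```text
41.75 stand [-0.0029  0.0639] z 0.1824 axis in tool [0.003  0.0639] tool bar-angle 179.95 f_tool [-0.2 -0.   0.7]
41.95 stand [-0.0029  0.0633] z 0.1823 axis in tool [0.0029 0.0633] tool bar-angle 179.95 f_tool [-0.9  0.5  0.3]
42.15 stand [-0.0029  0.0628] z 0.1823 axis in tool [0.0029 0.0628] tool bar-angle 179.94 f_tool [ 0.1 -0.4  0.1]
42.35 stand [-0.0028  0.0624] z 0.1823 axis in tool [0.0029 0.0624] tool bar-angle 179.94 f_tool [ 0.1 -0.3 -0.3]
```

```bash
for i in 1; do python3 nudge.py '0 0.0004 0 0 0
0 0 0 0 0' >/dev/null;python3 -c "from h import *;loc()";python3 nudge.py '0 0.0004 0 0 0
0 0 0 0 0' >/dev/null;python3 -c "from h import *;loc()";python3 nudge.py '0 0.0003 0 0 0
0 0 0 0 0' >/dev/null;python3 -c "from h import *;loc()";done
```

```text
42.55 stand [-0.0029  0.062 ] z 0.1823 axis in tool [0.0029 0.062 ] tool bar-angle 179.94 f_tool [-0.1  0.  -0.1]
42.75 stand [-0.0029  0.0618] z 0.1823 axis in tool [0.0029 0.0618] tool bar-angle 179.95 f_tool [ 0.8 -1.3 -0.2]
42.95 stand [-0.0029  0.0615] z 0.1823 axis in tool [0.0029 0.0615] tool bar-angle 179.95 f_tool [-0.2 -2.4 -0.2]
```

```bash
for i in 1; do python3 nudge.py '0 0.0003 0 0 0
0 0 0 0 0' >/dev/null;python3 -c "from h import *;loc()";python3 nudge.py '0 0.0003 0 0 0
0 0 0 0 0' >/dev/null;python3 -c "from h import *;loc()"; python3 nudge.py '0 0 0 0 0
0 0 0 0 0'>/dev/null; python3 -c "
from h import *;loc()
from rig import env
b=env.get_image('wrist');a=env.get_image('scene')['pixels']
c=np.zeros((600,800,3),np.uint8);c[:,:400]=cv2.resize(a[100:280,170:290],(400,600));c[:300,400:]=cv2.resize(b['pixels'],(400,300));cv2.imwrite('pics/c5.png',c[:,:,::-1])";done
```

```text
43.15 stand [-0.0029  0.0613] z 0.1823 axis in tool [0.0029 0.0613] tool bar-angle 179.95 f_tool [-1.  -3.   0.2]
43.35 stand [-0.0029  0.061 ] z 0.1823 axis in tool [0.0029 0.061 ] tool bar-angle 179.96 f_tool [ 0.9 -4.1  0.1]
43.55 stand [-0.0029  0.0609] z 0.1823 axis in tool [0.0029 0.0609] tool bar-angle 179.95 f_tool [ 0.3 -4.1 -0.5]
```

View pics/c5.png

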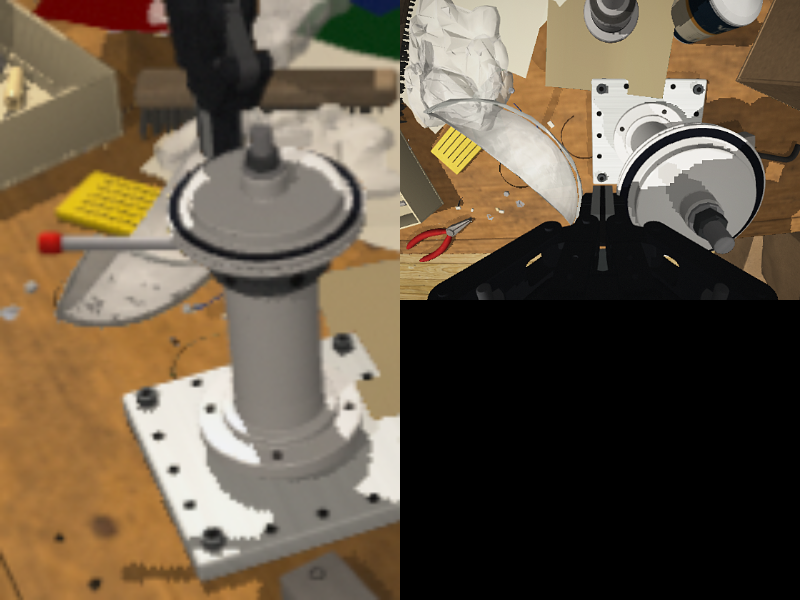

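The picture shows the bar at (48,243), pointing straight out, and the finger on the rim's left side. This press met the rim about 0.8 mm later than the earlier one, so I'll repeat it at the earlier x position to check.

```bash
python3 nudge.py '0 -0.003 0 0 0
0.0064 0 0 0 0
0 0.001 0 0 0
0 0.0008 0 0 0
0 0 0 0 0' >/dev/null;python3 -c "from h import *;loc()";for i in 1; do python3 nudge.py '0 0.0005 0 0 0
0 0 0 0 0' >/dev/null;python3 -c "from h import *;loc()";python3 nudge.py '0 0.0004 0 0 0
0 0 0 0 0' >/dev/null;python3 -c "from h import *;loc()";python3 nudge.py '0 0.0004 0 0 0
0 0 0 0 0' >/dev/null;python3 -c "from h import *;loc()";done
```

```text
44.15 stand [0.0037 0.0622] z 0.1824 axis in tool [-0.0036  0.0622] tool bar-angle 179.95 f_tool [ 0.2 -3.5 -1.1]
44.35 stand [0.0036 0.0619] z 0.1824 axis in tool [-0.0035  0.0619] tool bar-angle 179.96 f_tool [ 1.  -6.5 -0.7]
44.55 stand [0.0036 0.0617] z 0.1824 axis in tool [-0.0035  0.0617] tool bar-angle 179.97 f_tool [ 1.2 -6.1 -1.5]
44.75 stand [0.0036 0.0616] z 0.1825 axis in tool [-0.0035  0.0616] tool bar-angle 179.98 f_tool [ 1.8 -7.1 -2. ]
```

At the same x the rim is met where it was before, only stiffer, and with no free swing. The play is gone and the grip is light. I'll retreat and hand in.

```bash
python3 nudge.py '0 -0.02 0 0 0
0 -0.015 0 0 0
0 0 -0.03 0 0
0 0 -0.03 0 0
0 0 0 0 0
0 0 0 0 0'|grep -E "time|pos|ft"; python3 -c "
from rig import env
print(env.close_job())"
```

```text
time_s: 45.35
position: [0.6044, -0.042, 0.2425]
ft_force: [-0.3, 0.4, 0.1]
the job is handed in; nothing more can be done
None
```

I felt the play at both stops, then pushed the ring about 0.94 rad clockwise until no free swing showed. Pressing the pulley left (4.9 N) and then right (7 N) confirmed it, and I handed the job in at 45 s with the arm clear. The grip looks light, judging by the push on the bar rising only from about 4 to 5.7 N; no result came back from the hand-in.

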